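# Level the tube rocker and lock its shaft with the hex key

## Task

Swing the lever of the tube rocker upright, so that the flat of its shaft faces straight up at the clamp screw. Then take the red T-handled hex key from its white stand, feel it into the screw's socket without leaning on it, turn it clockwise until the screw is snug on the flat without forcing it, and stand the key back in its stand. Leave everything else where it is.

Things in the scene. Friction and masses are not known exactly. Their poses are not given: they have to be found in the camera images.
- rocker: Tube rocker, bolted down: grey base 130 x 340 x 12 mm, blue clamp block (50 x 44 mm, top 92 mm up) at its origin. Origin: on the bench under the clamp screw. z up; x away from the robot at yaw 0; y along the shaft towards the white tube platform (y +54 to +142 mm; bearing at +168). The lever is on the other side (y -100 mm).
- shaft: 20 mm shaft with lever and tube platform, turning about rocker y, 75 mm above the bench. Origin on its axis under the screw. z: normal of the milled flat (12 mm wide, 8 mm off axis, marked yellow) and direction of the lever; z up = flat facing the screw. Starts leaning 0.5 to 1.0 rad to rocker -x; friction (1 N at the grip) holds it. Stops: 1.15 rad to -x, 0.6 rad to +x.
- lever_grip (a point): Middle of the black barrel grip at the lever's end: 22 mm diameter, 26 mm long along rocker y; 75 mm from the shaft axis, 100 mm to the lever side of the screw. Pinch its two end faces from above, fingers closing along rocker y; so held it turns between the pads as the lever is led round its arc.
- screw: Vertical clamp screw in the blue block: dark head 28 mm across, 15 mm high. Origin: centre of the head's top (socket mouth); z up; this frame does not turn with the head. Steep thread: clockwise from above lowers it 2.55 mm per rad. Meets the flat after 1.0 to 1.6 rad of turning.
- socket (a point): Centre of the socket's mouth (the screw's origin). 12.6 mm across flats, 12 mm deep; its first 3 mm are a funnel 18 mm wide. How the hexagon is turned is NOT measured: rest the key on it with a few newtons and turn it, up to 60 degrees, until it drops. Unaligned it stops 0 to 4 mm below the mouth; aligned it drops to 12 mm (9 degrees of play). If it binds half in, turn it back a little.
- screw_axis (a point): Fixed point on the clamp screw's axis, 108 mm above the bench: where the head's top will be when the screw just touches the flat. At the start the head stands 2.5 to 4 mm higher. Tightening: Free, a key held in it feels about 0.1 N m; on the flat it rises 0.2 N m per rad: snug is 0.05 to 0.1 above free (25 to 50 N on the flat), 0.2 above is forcing it.
- key: Hex key, red T-handle: hexagon shank 12 mm across flats, 90 mm long, with a 32 mm round flange 50 to 56 mm above the tip; handle 70 mm (key x) by 26 mm (key y) by 24 mm high, its centre 102 mm above the tip. About 0.12 kg. Origin: centre of the tip (lower end), z up the shank; two of the hexagon's flats face +y and -y. Pinch the handle from above across its 26 mm (fingers closing along key y).
- stand: White key stand, fixed: block 70 x 70 x 62 mm with a 19 mm square hole, 54 mm deep, in the middle of its top. Origin: on the bench under the hole. The key's flange rests on its top: tip 12 mm, handle 102 to 126 mm above the bench, key x along the stand's x.
- beaker: Clear glass beaker, 70 mm wide, 90 mm high; leave it. Origin: centre of its underside.
- wash_bottle: White wash bottle with red cap, 66 mm wide, 170 mm high; leave it. Origin: centre of its underside.
- reagent: Amber jar with black cap, 60 mm wide, 110 mm high; leave it. Origin: centre of its underside.
- small_key: Small dark L-shaped hex key lying on the bench, 90 mm long, 6 mm thick: the wrong size; leave it.
- collar: Aluminium shaft collar, 36 mm across, 12 mm high, lying on the bench; leave it.
- dish: Glass dish, 90 mm across, 15 mm high, lying on the bench; leave it.

How it is judged:
On the way, in this order (a step that is already met when the one before it is completed fails the run):
1. the lever stands upright and the shaft's flat faces the clamp screw (within 0.12 rad), with the screw still clear of the shaft (angle between shaft's own z axis and vertical below 0.12 rad and contact force between screw and shaft below 1 N), for 0.3 s.
2. the hex key is down in the screw's socket (tip more than 6 mm below its mouth, upright) and the screw is still clear of the shaft (horizontal distance between key and screw below 0.0035 m and z of key in the frame of screw below -0.006 m and angle between key's own z axis and vertical below 0.12 rad and contact force between screw and shaft below 1 N), for 0.1 s.
3. with the key in its socket the screw is snug on the flat (presses it with more than 10 N) (horizontal distance between key and screw below 0.0035 m and z of key in the frame of screw below -0.006 m and angle between each of key, shaft's own z axis and vertical below 0.12 rad and contact force between screw and shaft above 10 N), for 0.2 s.
At the end, for the whole second after the job is handed in: The screw presses the shaft's flat with more than 8 N, the shaft is level (flat within 0.08 rad of straight up) and still, and the key stands upright and still in its stand, its flange within 8 mm of the stand's top and its tip within 6 mm sideways of the hole's middle (contact force between screw and shaft above 8 N and angle between shaft's own z axis and vertical below 0.08 rad and angular speed of shaft below 0.05 rad/s and horizontal distance between key and stand below 0.006 m and z of key in the frame of stand below 0.02 m and angle between key's own z axis and vertical below 0.12 rad and linear speed of key below 0.02 m/s); the robot touches nothing.
It fails at once if the screw is forced: it presses the shaft with more than 100 N (contact force between screw and shaft above 100 N).
It fails at once if the key is leaned on: before it is in the socket it presses the screw with more than 40 N (contact force between key and screw above 40 N and z of key in the frame of screw above -0.006 m).
It fails at once if a bystander is moved more than 20 mm (distance of any of beaker, wash_bottle, reagent, small_key, collar, dish from where it was at the start of the episode above 0.02 m).
It also fails if it takes over 72 s, if anything falls off the work surface, if the arm or the gripper's body presses on something with over 40 N, if the wrist force passes 120 N, or if a joint passes its speed limit or range.

## Robot

A 7-joint arm with a two-finger parallel gripper is mounted at the origin on the work surface. World frame = base frame: x ahead of the robot, y to its left, z up, the work surface at z = 0. Lengths are in m, angles in rad, forces in N, time in s.
With the tool pointing down it reaches from about 0.4 to 0.75 m from the base axis. Payload 19.5 kg.
Tool frame: the origin (TCP) lies at the very end of the fingers, on their centre line; the grasp point (between the pads) lies 19 mm behind it; z points along the fingers, y is the line along which they close (so a half turn about z gives the same grasp; the last joint's range is limited). The gripper opens to 85 mm and grips with 20 to 120 N. Pads are 22 mm wide; open, the fingers measure 114 mm over their backs; the gripper's body (76 mm by 85 mm) begins 54 mm behind the grasp point. The pads swing forward as they close: fully open they stand 13 mm farther back than shut.
Start: joints at [1.178, 0.707, -0.028, 1.485, 0.022, 0.951, -0.075], TCP at [0.198, -0.54, 0.231] pointing down, gripper open.
Joint ranges: [-2.71, 2.71], [-0.32, 2.16], [-1.57, 1.52], [0, 2.45], [-1.46, 4.6], [0, 2.02], [-2.83, 2.83]. Speed limits (rad/s): [1.89, 1.89, 2.57, 2.57, 3.01, 3.01, 3.01].

## Interface

Orientations are given as [roll, pitch, yaw] about the fixed x, y, z axes, in that order (R = Rz(yaw) Ry(pitch) Rx(roll)).
In Python, from cell import r gives the robot as it stands.
- The arm moves only by the tool send_rows, never from a script. Its arguments are lists of equal length, an entry for each row: "grip": the opening, from 0 (shut) to 1 (fully open); "dp": the shift along the tool's x, y, z in m, a list of three; "turn": the turn about the tool's z in degrees. In form: {"grip": [grip, ...], "dp": [[x, y, z], ...], "turn": [turn, ...]}. A call has 1 to 8 rows; each row shifts and turns the commanded pose from where the row before left it, along the tool's axes as they then stand; what a row does not reach is not made up. A row lasts 1/8 s, in which the tool goes at most 62.5 mm and 10.7 degrees, less where a joint would pass 70% of its speed; a pose out of reach is approached as far as the arm can. A call with a gripper value outside its range is refused whole. The fingers move at their own pace and stop on an object; "squeeze" is the grip in N (left out, the last holds). Time passes only in rows, so rows that do not move let the fingers close. It gives the time, the measured TCP pose, the force, the opening and the grip force at its end, in the units of the state.
- r.sense(): the state, without advancing time (a new reading comes with each control period).
- r.grab_frame(name): name is "scene" or "top" or "wrist"; returns the picture (420x560x3 uint8, red, green, blue); there is no depth.
- r.camera_info(name): a dict with "camera_matrix" (3x3 intrinsics, pixels), "k1" (the pictures are not rectified: a ray, as slopes to the right and down, at radius r is drawn at 1 + k1 r^2 times it, then the intrinsics apply), "extrinsics" (4x4, takes a point from camera to world coordinates); the wrist camera has in their place "hand_eye" (4x4, takes a point from camera to tool coordinates, whose origin is the TCP and whose axes are the flange's). Camera axes: x right, y down, z forward; pixel columns grow to the right and rows downward; lengths in m; the calibration is good to about 2 mm. A picture is of the moment at which its call begins: read the wrist's pose just before it. camera_info takes no time and is no camera call.
- r.sign_off(): hands the job in; it is judged then, once.
Trained networks look in the newest picture that a camera, given by its name, has taken for a name from the list of things; names that differ only in an ending like _2 or _b are one class to them, and where a whole thing is asked for, a point or a joint stands for the part that bears it (a point fixed in the world has none). Each returns a list of dicts, best first, with "score" (0 to 1); they miss things now and then, are a little off and sometimes report something else, mostly with a low value. They report only what shows in the picture. A call takes as long as a camera call.
- r.search_frame(thing, camera): "rect" ([left, top, right, bottom] in pixels, round what is visible of it).
- r.masks_of(thing, camera): "pixels" (420x560 bool, what is visible of it) and "rect" ([left, top, right, bottom] in pixels, round what is visible of it).
- r.pinpoint(thing, camera): "position" ([column, row] in pixels: a listed point, or the origin of a listed thing).
The state is a dict: "time": time; "joints": joint angles; "joint_velocities": joint speeds; "joint_torque": joint torques, N m; "tool_pos": TCP position; "orientation": TCP orientation; "contact_force": force on the tool from outside, world axes, zero at the start; "torque": the same for the moment, N m; "finger_gap": opening from 0.0 (shut) to 1.0 (fully open); "grip_force": force on a finger pad.
Only numpy, scipy, OpenCV 4.12 (cv2) and the standard library are available. Lean on these libraries where they do the work, as an engineer would, in place of code of your own. Each camera call takes 0.05 s, during which the arm holds its last target. There are 200 camera calls.

## Working session

There is one attempt and no reset: what is moved stays moved. The work goes in short steps, Python scripts to look and compute and a tool call to move; the robot and the scene stay as the last step left them, time stands still between calls to the robot, and variables do not carry over. Pictures are saved under pics/ and viewed, at most 10 in all, crops included, and the job is handed in when it is done.

Besides the shell and the picture viewer there is one more tool, called after ">>>" as a command line: name --pt "numbers of a row" for each row, then --argument value for the rest. send_rows: Moves the arm, as the interface text tells. Its arguments: {"type":"object","properties":{"grip":{"type":"array","items":{"type":"number"}},"dp":{"type":"array","items":{"type":"array","items":{"type":"number"}}},"turn":{"type":"array","items":{"type":"number"}},"squeeze":{"type":"number"}},"required":["grip","dp","turn"]}

```bash
mkdir -p pics; ls
cat > h.py <<'E'
import numpy as np, cv2
from cell import r
from scipy.spatial.transform import Rotation as R
def cam(n):
    c=r.camera_info(n); K=np.array(c["camera_matrix"]); k1=c["k1"]
    if "extrinsics" in c: T=np.array(c["extrinsics"])
    else:
        s=r.sense(); W=np.eye(4); W[:3,:3]=R.from_euler('xyz',s["orientation"]).as_matrix(); W[:3,3]=s["tool_pos"]
        T=W@np.array(c["hand_eye"])
    return K,k1,T
def ray(n,uv,C=None):
    K,k1,T=C or cam(n)
    d=np.array([(uv[0]-K[0,2])/K[0,0],(uv[1]-K[1,2])/K[1,1]]); u=d.copy()
    for _ in range(30): u=d/(1+k1*(u@u))
    v=T[:3,:3]@np.array([u[0],u[1],1]); return T[:3,3],v/np.linalg.norm(v)
def atz(n,uv,z,C=None):
    o,v=ray(n,uv,C); return o+v*(z-o[2])/v[2]
def proj(n,p,C=None):
    K,k1,T=C or cam(n); q=np.linalg.inv(T)@np.append(p,1); u=q[:2]/q[2]; u=u*(1+k1*(u@u))
    return np.array([K[0,0]*u[0]+K[0,2],K[1,1]*u[1]+K[1,2]])
def tri(rays):
    A=np.zeros((3,3));b=np.zeros(3)
    for o,v in rays:
        P=np.eye(3)-np.outer(v,v);A+=P;b+=P@o
    p=np.linalg.solve(A,b)
    return p,[np.linalg.norm((np.eye(3)-np.outer(v,v))@(p-o)) for o,v in rays]
def save(n,f): 
    im=r.grab_frame(n); cv2.imwrite(f"pics/{f}.png",cv2.cvtColor(im,cv2.COLOR_RGB2BGR)); return im
E
python3 - <<'E'
from h import *
np.set_printoptions(precision=4,suppress=True)
s=r.sense(); print(s["time"],s["tool_pos"],s["orientation"],s["contact_force"],s["finger_gap"])
for n in("scene","top"): 
    save(n,n+"0"); print(n,cam(n)[2])
ims=[cv2.imread(f"pics/{n}0.png") for n in("scene","top")]
for t in["lever_grip","socket","screw","key","stand","rocker","shaft"]:
    rs=[]
    for n in("scene","top"):
        d=r.pinpoint(t,n)
        for e in d[:2]: print(t,n,np.round(e["position"],1),round(e["score"],2))
        if d: rs.append(ray(n,d[0]["position"]))
    if len(rs)==2: print("   ",*tri(rs))
E
```

```text
pics
0.0 [ 0.1975 -0.5397  0.2309] [-3.1405  0.      0.3508] [ 0.0662  0.8224 -0.1779] 0.996490418124826
scene [[ 0.2663  0.5153 -0.8146  1.3941]
 [ 0.9638 -0.135   0.2297 -0.304 ]
 [ 0.0084 -0.8463 -0.5327  0.6735]
 [ 0.      0.      0.      1.    ]]
top [[-0.0198 -0.9879  0.1538  0.442 ]
 [-0.9998  0.02   -0.0001 -0.1017]
 [-0.003  -0.1538 -0.9881  1.0075]
 [ 0.      0.      0.      1.    ]]
lever_grip scene [337.9 188.4] 0.84
lever_grip top [195.1 250. ] 0.6
    [0.512  0.0694 0.1319] [np.float64(0.00578868994522547), np.float64(0.005788689945225401)]
socket scene [389. 205.] 0.68
socket top [284.7 183.8] 0.56
socket top [143.  225.9] 0.44
    [ 0.6742 -0.0177  0.2068] [np.float64(0.10911818319835805), np.float64(0.10911818319835807)]
screw scene [391.7 201.7] 0.67
screw top [146.5 222.2] 0.47
    [0.5704 0.1688 0.119 ] [np.float64(0.002815798165165446), np.float64(0.002815798165165511)]
key top [383.9 219. ] 0.88
stand scene [139.2 293.2] 0.69
stand top [379.8 218.9] 0.57
    [ 0.5829 -0.3421 -0.0018] [np.float64(0.007383775360057235), np.float64(0.007383775360057219)]
rocker scene [385.1 246. ] 0.94
rocker top [158.8 232. ] 0.9
rocker top [382.6 220.9] 0.64
    [0.5635 0.1736 0.0022] [np.float64(0.0015798305400881898), np.float64(0.001579830540088223)]
shaft scene [389.3 220.3] 0.67
shaft top [147.4 228. ] 0.85
    [0.5636 0.1776 0.069 ] [np.float64(0.0011584544621409322), np.float64(0.0011584544621409966)]
```

View pics/scene0.png

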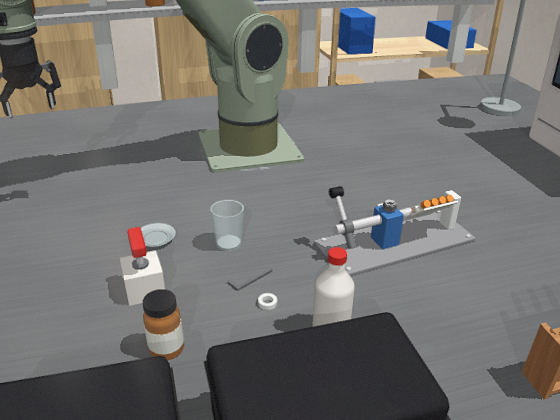

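View pics/top0.png

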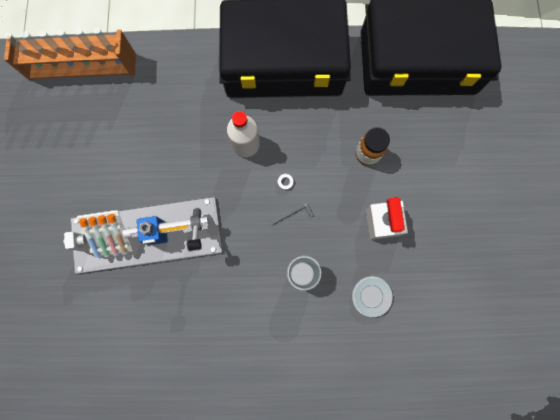

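Both pictures show the rocker at left of the top view, with the screw near (148,228) and the lever grip at (194,245) leaning towards the robot. The stand and key are at (388,218). I'll get yaws and lean next.

Run:
```python
from h import *
np.set_printoptions(precision=4,suppress=True)
def fit(n,m,z):
    c=max(cv2.findContours(m.astype(np.uint8),cv2.RETR_EXTERNAL,cv2.CHAIN_APPROX_NONE)[0],key=cv2.contourArea)[:,0,:]
    C=cam(n); P=np.array([atz(n,p,z,C)[:2] for p in c.astype(float)]).astype(np.float32)
    (cx,cy),(w,h),a=cv2.minAreaRect(P); b=cv2.boxPoints(((cx,cy),(w,h),a))
    e=[b[1]-b[0],b[2]-b[1]]; e=max(e,key=np.linalg.norm); return cx,cy,w,h,np.degrees(np.arctan2(e[1],e[0]))
r.grab_frame("top")
print("rocker",fit("top",r.masks_of("rocker","top")[0]["pixels"],0.012))
im=cv2.imread("pics/top0.png"); hsv=cv2.cvtColor(im,cv2.COLOR_BGR2HSV)
red=((hsv[...,0]<6)|(hsv[...,0]>174))&(hsv[...,1]>150)&(hsv[...,2]>90); red[:,:350]=0
print("handle",fit("top",red,0.122),red.sum())
w=(hsv[...,1]<40)&(hsv[...,2]>140); w[:,:360]=0;w[:,420:]=0;w[:190]=0;w[250:]=0
print("stand",fit("top",w,0.062))
# screw & lever via given heights
for t,z,uv in (("grip",.13,(195,245)),("screw",.111,(146.5,225))): print(t,atz("top",uv,z))
print(r.sense()["time"])
```

```text
rocker (0.5548961758613586, 0.20988760888576508, 0.13293135166168213, 0.36022940278053284, np.float32(-82.98455))
handle (0.5750768780708313, -0.3376261591911316, 0.06831113994121552, 0.027822870761156082, np.float32(4.580053)) 433
stand (0.5757604837417603, -0.3381763994693756, 0.07351820915937424, 0.07438455522060394, np.float32(-85.3658))
grip [0.5204 0.0644 0.13  ]
screw [0.5648 0.1682 0.111 ]
0.9
```

>>> send_rows --grip '[1, 1, 1, 1, 1, 1, 1, 1]' --pt "0.045 -0.035 -0.015" --pt "0.045 -0.035 -0.015" --pt "0.045 -0.035 -0.01" --pt "0.045 -0.035 0" --pt "0.045 -0.035 0" --pt "0.045 -0.035 0" --pt "0.045 -0.035 0" --pt "0.045 -0.035 0" --turn '[0, 0, 0, 0, 0, 0, 0, 0]'

```text
time: 1.9
tool_pos: [0.4403, -0.1516, 0.2715]
orientation: [3.141, -0.0, 0.351]
contact_force: [0.4, -1.4, -0.3]
finger_gap: 1.0
grip_force: 0.0
```

>>> send_rows --grip '[1, 1, 1, 1, 1, 1, 1]' --pt "0 0 0" --pt "0 0 0" --pt "0.025 -0.05 0" --pt "0.025 -0.05 0" --pt "0.025 -0.05 0" --pt "0.03 -0.06 0" --pt "0 0 0" --turn '[7, 6.1, 0, 0, 0, 0, 0]'

```text
time: 2.78
tool_pos: [0.517, 0.0682, 0.2708]
orientation: [-3.14, 0.0, 0.128]
contact_force: [0.1, -1.7, 0.4]
finger_gap: 0.999
grip_force: 0.0
```

```bash
cat > look.py <<'E'
from h import *
import sys
np.set_printoptions(precision=4,suppress=True)
s=r.sense(); print(s["time"],s["tool_pos"],s["orientation"])
C=cam("wrist"); save("wrist",sys.argv[1])
for t,z in [a.split(":") for a in sys.argv[2:]]:
    for e in r.pinpoint(t,"wrist")[:2]: print(t,np.round(e["position"],1),round(e["score"],2),atz("wrist",e["position"],float(z),C))
E
python3 look.py w1 lever_grip:0.12 socket:0.1112 screw:0.1112 shaft:0.075 rocker:0
python3 -c "
from h import *;print(r.camera_info('wrist'))"
```

```text
2.775 [0.517  0.0682 0.2708] [-3.1399  0.0001  0.1284]
lever_grip [283.5 191.6] 0.92 [0.5215 0.0669 0.12  ]
socket [182.8 138.8] 0.56 [0.5606 0.1744 0.1112]
screw [449.9 126.7] 0.16 [ 0.6076 -0.0907  0.1112]
rocker [211.4 136. ] 0.95 [0.5601 0.1711 0.    ]
{'camera_matrix': array([[293.5518504 ,   0.        , 280.7120943 ],
       [  0.        , 293.5518504 , 208.11110643],
       [  0.        ,   0.        ,   1.        ]]), 'k1': -0.04282071102109605, 'hand_eye': array([[ 6.96575576e-05, -9.62786896e-01, -2.70261703e-01,
         6.90019951e-02],
       [ 9.99999354e-01,  3.73587034e-04, -1.07313462e-03,
        -4.27567668e-04],
       [ 1.13416621e-03, -2.70261453e-01,  9.62786301e-01,
        -1.42090224e-01],
       [ 0.00000000e+00,  0.00000000e+00,  0.00000000e+00,
         1.00000000e+00]])}
```

View pics/w1.png

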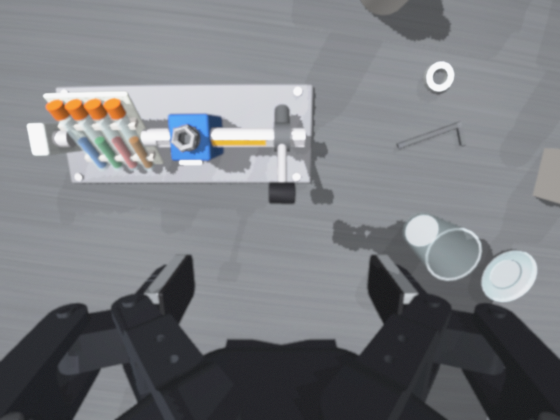

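Wrist view: rocker edges are parallel to the image rows, so the tool yaw matches. The grip is at (282,193) and the socket at (184,138). Next I'll pinch the lever grip.

>>> send_rows --grip '[1, 1, 1, 1, 0.6, 0.4, 0.2, 0.2]' --pt "0.004 0.002 0.05" --pt "0 0 0.05" --pt "0 0 0.042" --pt "0 0 0.02" --pt "0 0 0" --pt "0 0 0" --pt "0 0 0" --pt "0 0 0" --turn '[0, 0, 0, 0, 0, 0, 0, 0]' --squeeze 30

```text
time: 4.08
tool_pos: [0.5198, 0.0675, 0.1104]
orientation: [-3.135, 0.0, 0.127]
contact_force: [-12.9, 34.1, 12.2]
finger_gap: 0.301
grip_force: 34.1
```

```bash
python3 look.py w2 socket:0.1112 lever_grip:0.128; python3 -c "
from h import *
r.grab_frame('scene');print(r.pinpoint('lever_grip','scene')); s=r.sense();print(s['contact_force'],s['finger_gap'])"
```

```text
4.075 [0.5198 0.0675 0.1104] [-3.1346  0.0003  0.1268]
socket [ 80.  156.7] 0.8 [0.5621 0.1726 0.1112]
socket [167.2 142.7] 0.27 [0.5739 0.1295 0.1112]
lever_grip [281.  275.7] 0.98 [0.5207 0.068  0.128 ]
[{'position': [337.1, 189.7], 'score': 0.63}, {'position': [389.5, 219.5], 'score': 0.23}]
[-11.85775269  33.23946461  12.1747436 ] 0.2975225722751067
```

View pics/w2.png

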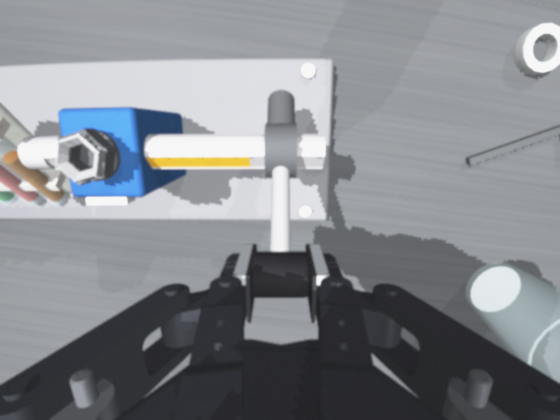

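Wrist view: the grip at (281,275) sits between the pads. The yellow flat is on the near side of the shaft at (200,160), and the socket is at (80,157). I'll ease the side load and measure the shaft axis.

>>> send_rows --grip '[0.2]' --pt "0 -0.001 0" --turn '[0]'

```text
time: 4.45
tool_pos: [0.5197, 0.0677, 0.1104]
orientation: [-3.136, 0.0, 0.126]
contact_force: [-10.0, 24.8, 12.0]
finger_gap: 0.298
grip_force: 34.2
```

Run:
```python
from h import *
np.set_printoptions(precision=4,suppress=True)
s=r.sense();print(s['tool_pos'],s['contact_force'])
im=cv2.imread('pics/w2.png');g=cv2.cvtColor(im,cv2.COLOR_BGR2GRAY).astype(int)
for c in(190,225,250): print(c,g[126:182:1,c])
C=cam('wrist')
for uv in((190,151.5),(225,151.5),(250,151.5),(313,151.5)):
    p=atz('wrist',uv,.075,C); print(p)
```

```text
[0.5197 0.0677 0.1104] [-10.0284  24.7829  11.9574]
190 [145 147 147 146 147 147 150 165 196 216 228 239 243 244 245 245 246 247
 247 247 247 247 247 247 247 247 247 247 247 247 245 230 209 200 198 198
 198 198 199 205 220 235 230 193 156 148 148 148 148 149 148 149 148 148
 147 148]
225 [223 223 223 223 222 222 222 222 222 223 231 240 244 244 245 246 247 247
 247 247 247 247 247 247 247 247 247 247 247 247 243 226 207 199 197 197
 197 197 199 207 222 234 227 189 156 150 150 150 150 150 151 150 150 151
 151 151]
250 [224 223 223 224 224 223 223 223 222 224 231 240 244 244 245 245 247 247
 247 247 247 247 247 247 247 247 247 247 247 247 240 217 205 210 213 212
 212 211 212 215 225 232 222 179 146 141 140 140 140 141 142 153 180 206
 216 216]
[0.5667 0.1293 0.075 ]
[0.5693 0.1084 0.075 ]
[0.5711 0.0935 0.075 ]
[0.5759 0.0562 0.075 ]
```

>>> send_rows --grip '[0.2, 0.2, 0.2, 0.2, 0.2, 0.2, 0.2, 0.2]' --pt "0.0052 -0.001 -0.0048" --pt "0.006 -0.001 -0.0045" --pt "0.0063 -0.001 -0.0039" --pt "0.0068 0 -0.0033" --pt "0.007 0 -0.0026" --pt "0.0073 0 -0.0018" --pt "0.0074 0 -0.0011" --pt "0.0075 0 -0.0004" --turn '[0, 0, 0, 0, 0, 0, 0, 0]'

```text
time: 5.45
tool_pos: [0.5727, 0.0746, 0.1324]
orientation: [-3.139, 0.001, 0.124]
contact_force: [-7.4, 9.6, -0.3]
finger_gap: 0.295
grip_force: 31.7
```

```bash
python3 look.py w3 socket:0.1112 lever_grip:0.15
python3 - <<'E'
from h import *
s=r.sense();print(s['contact_force'])
im=cv2.imread('pics/w3.png');cv2.imwrite('pics/w3b.png',im)
E
```

```text
5.45 [0.5727 0.0746 0.1324] [-3.1388  0.0012  0.1237]
socket [119.6 240.8] 0.86 [0.5629 0.1725 0.1112]
lever_grip [279.8 286.3] 0.56 [0.5679 0.0749 0.15  ]
lever_grip [503.  114.4] 0.18 [ 0.658  -0.0071  0.15  ]
[-4.18967831 11.17932542 -0.46145866]
```

View pics/w3.png

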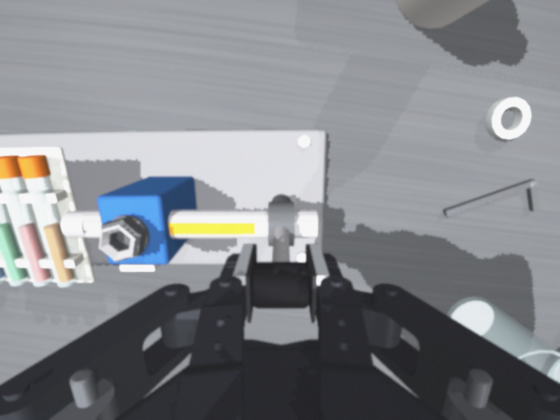

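Wrist view: the yellow flat now faces up, around (213,228) on the shaft at row 224. I'll check the angle by edge analysis.

Run:
```python
from h import *
from scipy.optimize import least_squares
np.set_printoptions(precision=4,suppress=True)
im=cv2.imread('pics/w3.png').astype(int);C=cam('wrist')
cols=[190,205,220,240]
obs=[]
for c in cols:
    sat=im[:,c].max(1)-im[:,c].min(1); rr=[i for i in range(205,245) if sat[i]>80]
    g=im[:,c,1]; 
    obs.append((min(rr)-.5,max(rr)+.5)); print(c,min(rr),max(rr),im[208:242,c,:].min(1))
yaw=.1245; ex=np.array([np.cos(yaw),np.sin(yaw),0]); ey=np.array([-np.sin(yaw),np.cos(yaw),0])
# for shaft at (0.5613,.1735) + X offset
def pr(X,th,a,b,c):
    o=np.array([.5613,.1735,.075])+ex*(X+a*np.cos(th)-b*np.sin(th))+np.array([0,0,1])*(a*np.sin(th)+b*np.cos(th))
    f=lambda y:proj('w',o+ey*y,C)
    ys=np.linspace(-.1,0,6); P=np.array([f(y) for y in ys]); i=np.argsort(P[:,0]); return np.interp(c,P[i,0],P[i,1])
for X in(-.002,0,.002):
    f=lambda t:[pr(X,t[0],s*.006,.008,c)-o[k] for c,o in zip(cols,obs) for k,s in((0,1),(1,-1))]
    q=least_squares(f,[0.]); print(X,q.x,q.fun)
f=lambda t:[pr(t[1],t[0],s*.006,.008,c)-o[k] for c,o in zip(cols,obs) for k,s in((0,1),(1,-1))]
q=least_squares(f,[0.,0]); print(q.x,q.fun)
for X in (-.002,0,.002): print(X,[ (pr(X,0,.010,0,c),pr(X,0,-.01,0,c)) for c in cols])
```

```text
190 223 233 [ 61 100 146 188 216 226 232 238 243 245 246 246 245 242 221 154  99  87
  87  87  87  87  88  87  96 139 204 232 231 209 173 147 138 138]
205 223 233 [148 155 171 193 215 226 231 237 243 245 246 245 245 242 221 153 100  90
  88  88  89  88  88  88  95 136 200 230 231 213 179 157 148 147]
220 223 233 [150 157 170 194 216 226 231 237 243 245 246 246 245 244 231 166 103  89
  88  88  87  87  88  87  95 134 199 230 231 214 181 159 150 149]
240 223 233 [211 190 173 187 214 226 232 239 244 245 246 246 245 244 230 165 103  89
  87  88  89  87  89  88  95 133 197 231 234 224 220 221 222 223]
-0.002 [-0.2711] [-2.9923  3.2418 -2.9708  3.2883 -2.9514  3.3295 -2.9307  3.3718]
0 [0.0359] [-1.7542  3.3037 -1.731   3.3505 -1.71    3.3916 -1.6877  3.4341]
0.002 [0.3122] [-0.5539  2.1157 -0.5292  2.1612 -0.5065  2.2005 -0.4828  2.2416]
[0.5372 0.004 ] [-0.0369 -0.0597 -0.0114 -0.0172  0.012   0.0191  0.0362  0.0576]
-0.002 [(np.float64(214.1063896412607), np.float64(240.22975731819233)), (np.float64(214.1202188795059), np.float64(240.2831329911927)), (np.float64(214.13259605212727), np.float64(240.32703031436975)), (np.float64(214.14673564042437), np.float64(240.37453155063167))]
0 [(np.float64(211.41771141658194), np.float64(237.67906319474648)), (np.float64(211.42755286938512), np.float64(237.72851349158992)), (np.float64(211.43660894556828), np.float64(237.76939155794062)), (np.float64(211.44735786816597), np.float64(237.81360180260074))]
0.002 [(np.float64(208.71494090081518), np.float64(235.11481929428334)), (np.float64(208.72078914256952), np.float64(235.1603373432533)), (np.float64(208.72649182216816), np.float64(235.19816760666592)), (np.float64(208.7338403341022), np.float64(235.23907672308005))]
```

>>> send_rows --grip '[0.2, 0.2, 0.45, 0.8, 1, 1, 1]' --pt "0.001 -0.001 0" --pt "0 0 0" --pt "0 0 0" --pt "0 0 0" --pt "0 0 -0.05" --pt "0 0 -0.06" --pt "0 0 0" --turn '[0, 0, 0, 0, 0, 0, 0]'

```text
time: 6.48
tool_pos: [0.5757, 0.0736, 0.2459]
orientation: [-3.141, -0.007, 0.122]
contact_force: [-0.4, 0.3, -0.4]
finger_gap: 1.003
grip_force: 0.0
```

```bash
python3 look.py w4 socket:0.1112 lever_grip:0.15 shaft:0.075
python3 - <<'E'
from h import *
C=cam('wrist')
ex=np.array([np.cos(.1245),np.sin(.1245),0]); ey=np.array([-np.sin(.1245),np.cos(.1245),0]);s=np.array([.5613,.1735,0])
for th in(-.1,0,.1): print(th,proj('w',s-.1*ey-ex*.075*np.sin(th)+[0,0,.075+.075*np.cos(th)],C))
print('screw',proj('w',s+[0,0,.1112],C))
print('edges',[proj('w',s-.06*ey+ex*d+[0,0,.075],C) for d in(-.01,.01)])
im=cv2.imread('pics/w4.png').astype(int)
for c in range(190,250,15):print(c,im[120:240,c].max(1)-im[120:240,c].min(1)>80)if 0 else 0
sat=im.max(2)-im.min(2); h=cv2.cvtColor(im.astype(np.uint8),cv2.COLOR_BGR2HSV)
y=(h[...,0]>22)&(h[...,0]<35)&(h[...,1]>100); y[:, :100]=0; q=np.argwhere(y);print(q.min(0),q.max(0),np.median(q,0))
cv2.imwrite('pics/w4c.png',cv2.resize(im[120:300,80:400].astype(np.uint8),None,fx=2.5,fy=2.5,interpolation=cv2.INTER_CUBIC))
E
```

```text
6.475 [0.5757 0.0736 0.2459] [-3.1414 -0.0069  0.1218]
socket [178.5 203.8] 0.82 [0.5601 0.1735 0.1112]
lever_grip [278.5 218. ] 0.61 [0.5696 0.0755 0.15  ]
-0.1 [280.66133427 203.45145527]
0 [280.68266567 212.31054634]
0.1 [280.7047301  220.76632167]
screw [176.66833    200.97386101]
edges [array([243.88966074, 201.48680491]), array([243.21704178, 183.31436265])]
[193 208] [199 261] [196. 235.]
```

View pics/w4c.png

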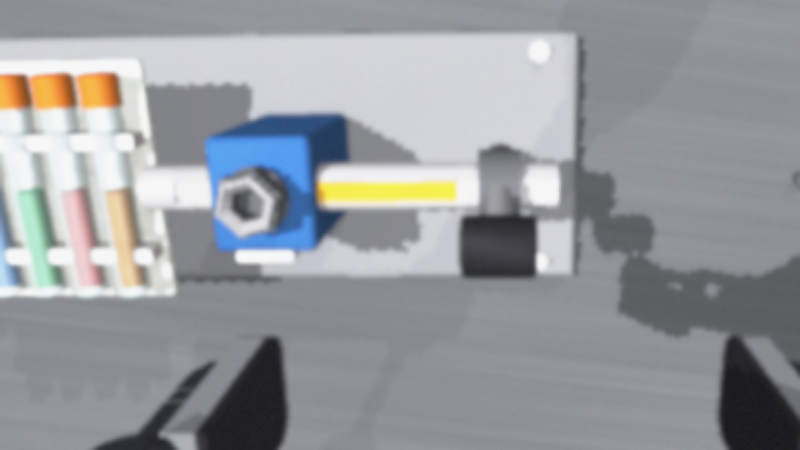

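```bash
cat > fit.py <<'E'
from h import *
from scipy.optimize import least_squares
np.set_printoptions(precision=4,suppress=True)
C=cam('wrist'); im=save('wrist','w5')[...,::-1].copy(); print(r.sense()['tool_pos'])
g=cv2.cvtColor(im,cv2.COLOR_BGR2HSV); y=(g[...,0]>22)&(g[...,0]<35)&(g[...,1]>90)
mn=im.min(2).astype(float); ch=im.max(2).astype(int)-im.min(2)
cols=[215,228,240]
for c in cols:
    print(c,mn[178:212,c].astype(int), np.argwhere(y[:,c]).ravel())
m=r.masks_of('lever_grip','wrist'); print([ (round(e['score'],2),e['rect']) for e in m[:2]])
for c in (272,280,288): print(c,im[195:240,c].max(1))
ex=np.array([np.cos(.1245),np.sin(.1245),0]); ey=np.array([-np.sin(.1245),np.cos(.1245),0]);s=np.array([.5613,.1735,0])
P=lambda x,y,z:proj('w',s+ex*x+ey*y+[0,0,z],C)
for th in (0,.05,.1):
    print(th,'edges',P(.01,-.06,.075)[1],P(-.01,-.06,.075)[1],'flat',P(-.008*np.sin(th),-.06,.075+.008*np.cos(th))[1],'grip',[P(-.075*np.sin(th)+d,-.1,.075+.075*np.cos(th))[1] for d in(.011,0,-.011)])
E
python3 fit.py
```

```text
[0.5739 0.0736 0.2408]
215 [ 37  37  38  48  82 134 183 215 230 239 241 239 219 158 102  82  80  80
  82 103 150 192 206 180 126  80  70  88 106 116 123 126 128 129] [191 192 193 194 195 196 197 198]
228 [134 133 134 135 144 167 196 219 232 239 240 238 216 147  94  82  81  82
  84 105 150 192 202 181 151 139 135 135 135 135 135 135 135 136] [191 192 193 194 195 196 197 198]
240 [140 136 135 137 147 170 197 220 233 239 240 236 207 139  90  81  80  79
  83 104 152 194 207 185 155 140 136 136 136 137 136 136 136 136] [191 192 193 194 195 196 197 198]
[(0.78, [42.0, 140.4, 304.8, 236.3])]
272 [173 171 169 164 157 149 142 137 129 108  74  52  51  51  55  59  63  65
  71  74  78  78  76  75  72  69  67  64  62  60  56  54  51  51  70 106
 133 142 144 147 150 152 153 153 153]
280 [149 150 149 150 150 149 148 145 131 103  68  49  48  50  53  57  60  64
  66  70  73  73  76  76  74  72  71  68  66  62  58  55  52  54  76 109
 135 142 143 144 147 152 153 153 152]
288 [172 168 158 147 136 125 122 130 130 108  73  49  48  50  55  55  60  61
  65  66  68  69  71  73  73  72  72  70  66  64  60  57  53  56  76 110
 134 143 145 146 147 150 151 152 153]
0 edges 183.3143626467994 201.48680490917928 flat 194.1566823752227 grip [np.float64(199.4165332654488), np.float64(212.31054634070819), np.float64(224.889572732199)]
0.05 edges 183.3143626467994 201.48680490917928 flat 194.52619459298143 grip [np.float64(203.81672865978487), np.float64(216.59842387561685), np.float64(229.067269474295)]
0.1 edges 183.3143626467994 201.48680490917928 flat 194.8901598785516 grip [np.float64(208.10441349071183), np.float64(220.76632166871016), np.float64(233.11800885367828)]
```

Estimated remaining lean is about 0.05 rad to -x. I'll re-grip and nudge it 3.5 mm.

>>> send_rows --grip '[1, 1, 0.6, 0.3, 0.2, 0.2, 0.2, 0.2]' --pt "-0.003 0 0.055" --pt "0 0 0.054" --pt "0 0 0" --pt "0 0 0" --pt "0 0 0" --pt "0 0 0" --pt "0.002 0 0" --pt "0.0018 0 0" --turn '[0, 0, 0, 0, 0, 0, 0, 0]'

```text
time: 7.78
tool_pos: [0.5751, 0.0749, 0.1345]
orientation: [-3.14, -0.001, 0.123]
contact_force: [-6.2, 5.5, 11.4]
finger_gap: 0.295
grip_force: 34.4
```

>>> send_rows --grip '[0.2, 0.45, 0.8, 1, 1, 1, 1]' --pt "0 0 0" --pt "0 0 0" --pt "0 0 0" --pt "0 0 -0.05" --pt "0 0 -0.06" --pt "0 0 0" --pt "0 0 0" --turn '[0, 0, 0, 0, 0, 0, 0]'

```text
time: 8.65
tool_pos: [0.5749, 0.0737, 0.2426]
orientation: [-3.142, 0.0, 0.122]
contact_force: [1.0, 0.2, -1.0]
finger_gap: 0.997
grip_force: 0.0
```

```bash
python3 fit.py | grep -v "^2[124]"; python3 fit.py
```

```text
[0.5747 0.0737 0.2421]
  79  89 133 195 222 211 164 107  66  67  87 105 116 124 126 128] [192 193 194 195 196 197 198]
  81  90 135 195 221 208 172 147 137 135 135 135 134 136 135 135] [192 193 194 195 196 197 198]
  81  95 143 200 221 205 171 146 137 136 136 136 137 136 136 137] [192 193 194 195 196 197 198]
[(0.72, [44.2, 142.0, 305.9, 238.0])]
272 [176 173 173 171 168 153 125  86  56  50  52  54  58  62  67  69  71  74
  76  75  74  70  70  67  64  63  58  59  52  52  56  92 141 166 160 149
 145 144 144 145 148 152 153 153 152]
280 [143 142 142 143 142 136 115  80  54  47  51  54  56  58  63  66  69  70
  73  73  73  72  70  69  67  63  60  58  56  54  58  94 144 170 161 148
 144 145 144 143 145 149 151 152 152]
288 [165 155 149 146 140 125 102  70  52  47  48  51  54  57  61  63  65  68
  68  70  72  72  72  71  69  66  63  60  56  55  64 102 148 167 158 147
 143 143 145 146 147 149 150 152 153]
0 edges 184.0596808997592 202.1158732823643 flat 194.84078314409015 grip [np.float64(200.1575489016819), np.float64(212.94666401825464), np.float64(225.4266967945165)]
0.05 edges 184.0596
[... 1294 characters left out ...]
88 [165 155 148 146 137 122  97  65  47  46  50  52  54  59  60  64  66  68
  69  70  71  71  72  70  70  67  62  60  56  53  61  96 137 153 146 142
 143 144 143 145 148 150 151 153 152]
0 edges 183.8201813706703 201.92370727721496 flat 194.63590219775236 grip [np.float64(200.03436575307967), np.float64(212.86426896606508), np.float64(225.38150682174523)]
0.05 edges 183.8201813706703 201.92370727721496 flat 195.00395890045934 grip [np.float64(204.41232564657165), np.float64(217.13074968334354), np.float64(229.53863400470192)]
0.1 edges 183.8201813706703 201.92370727721496 flat 195.36645343163948 grip [np.float64(208.67790940820325), np.float64(221.2774663608062), np.float64(233.56909431242)]
```

Lever is upright (about 0.01 rad). Next, a closer look at the socket from above.

>>> send_rows --grip '[1, 1, 1, 1, 1]' --pt "-0.02 -0.05 0" --pt "-0.02 -0.05 0" --pt "0 0 0" --pt "0 0 0" --pt "0 0 0" --turn '[0, 0, 0, 0, 0]'

```text
time: 9.48
tool_pos: [0.5236, 0.1671, 0.2425]
orientation: [3.141, 0.0, 0.121]
contact_force: [0.6, -0.7, 0.2]
finger_gap: 1.001
grip_force: 0.0
```

```bash
python3 look.py w6 socket:0.1112 screw:0.1112; python3 look.py w6 socket:0.1112
python3 - <<'E'
from h import *
im=cv2.imread('pics/w6.png'); C=cam('wrist'); p=proj('w',[.5613,.1735,.1112],C); print(p)
x,y=map(int,p); cv2.imwrite('pics/w6c.png',cv2.resize(im[y-40:y+40,x-50:x+50],None,fx=7,fy=7,interpolation=cv2.INTER_CUBIC)); print(x-50,y-40)
E
```

```text
9.475 [0.5236 0.1671 0.2425] [3.1411 0.0002 0.1205]
socket [274.5 158.9] 0.9 [0.562  0.1782 0.1112]
screw [278.6 162.4] 0.71 [0.5593 0.1741 0.1112]
9.625 [0.5234 0.1675 0.2426] [3.1415 0.0002 0.121 ]
socket [279.4 161.1] 0.69 [0.5604 0.174  0.1112]
[280.37040905 160.11464147]
230 120
```

View pics/w6c.png

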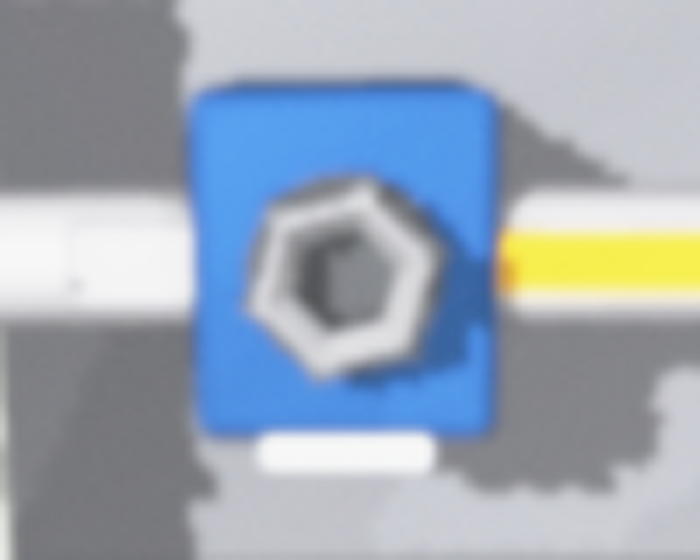

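The crop shows the hex head centred at (344,278), which is image (279,160). Its corners are about 14.5° off the tool x axis. On to the key.

>>> send_rows --grip '[1, 1, 1, 1, 1, 1, 1, 1]' --pt "-0.004 0.056 -0.01" --pt "-0.004 0.056 -0.01" --pt "-0.004 0.056 0" --pt "-0.004 0.056 0" --pt "-0.004 0.056 0" --pt "-0.004 0.056 0" --pt "-0.004 0.056 0" --pt "-0.004 0.056 0" --turn '[0, 0, 0, 0, 0, 0, 0, 0]'

```text
time: 10.72
tool_pos: [0.5458, -0.2824, 0.2628]
orientation: [-3.141, -0.0, 0.122]
contact_force: [1.2, 2.0, 0.8]
finger_gap: 1.0
grip_force: 0.0
```

>>> send_rows --grip '[1, 1, 1, 1, 1]' --pt "-0.002 0.05 0" --pt "0 0 0" --pt "0 0 0" --pt "0 0 0" --pt "0 0 0" --turn '[2.4, 0, 0, 0, 0]'

```text
time: 11.35
tool_pos: [0.5503, -0.3296, 0.2629]
orientation: [-3.142, -0.0, 0.081]
contact_force: [-0.3, 0.1, -0.3]
finger_gap: 0.998
grip_force: 0.0
```

```bash
python3 look.py w7 key:0.012 stand:0
python3 - <<'E'
from h import *
print(np.round(r.sense()['joints'],3))
im=cv2.imread('pics/w7.png'); C=cam('wrist')
hsv=cv2.cvtColor(im,cv2.COLOR_BGR2HSV)
red=(((hsv[...,0]<6)|(hsv[...,0]>174))&(hsv[...,1]>150)&(hsv[...,2]>60)).astype(np.uint8)
w=((hsv[...,1]<50)&(hsv[...,2]>170)).astype(np.uint8)
for nm,m,z in(('handle',red,.126),('stand',w,.062)):
    c=max(cv2.findContours(m,cv2.RETR_EXTERNAL,cv2.CHAIN_APPROX_NONE)[0],key=cv2.contourArea)[:,0,:].astype(float)
    P=np.array([atz('w',p,z,C)[:2] for p in c]).astype(np.float32); print(nm,cv2.boundingRect(c.astype(np.int32)),cv2.minAreaRect(P))
E
```

```text
11.35 [ 0.5503 -0.3296  0.2629] [-3.1415 -0.0002  0.0813]
key [292.7 161. ] 0.72 [ 0.5753 -0.3426  0.012 ]
stand [290.5 160.2] 0.89 [ 0.5749 -0.3401  0.    ]
stand [290.5 161.5] 0.62 [ 0.5731 -0.3403  0.    ]
[ 0.46   0.795  0.073  1.156 -0.056  1.193 -0.958]
handle (280, 137, 25, 70) ((0.5769125819206238, -0.3380747437477112), (0.06626328825950623, 0.023394552990794182), 4.595667839050293)
stand (94, 210, 77, 68) ((0.45713570713996887, -0.14988070726394653), (0.07751472294330597, 0.11195401847362518), 23.553617477416992)
```

View pics/w7.png

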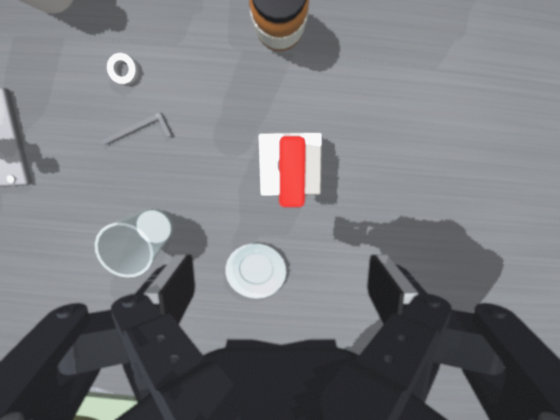

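The picture shows the red handle at (292,171) on the stand, aligned with the tool. I'll grip it.

>>> send_rows --grip '[1, 1, 1, 1, 0.6, 0.4, 0.2, 0.2]' --pt "0.026 0.0105 0.04" --pt "0 0 0.05" --pt "0 0 0.05" --pt "0 0 0.026" --pt "0 0 0" --pt "0 0 0" --pt "0 0 0" --pt "0 0 0" --turn '[0, 0, 0, 0, 0, 0, 0, 0]' --squeeze 70

```text
time: 12.5
tool_pos: [0.5773, -0.3388, 0.0981]
orientation: [3.141, -0.002, 0.08]
contact_force: [-1.3, 1.9, 8.5]
finger_gap: 0.293
grip_force: 68.3
```

>>> send_rows --grip '[0.2, 0.2]' --pt "0 0 0" --pt "0 0 0" --turn '[0, 0]'

```text
time: 12.75
tool_pos: [0.5773, -0.3388, 0.0981]
orientation: [3.141, -0.002, 0.08]
contact_force: [-1.1, 1.9, 9.0]
finger_gap: 0.289
grip_force: 68.3
```

>>> send_rows --grip '[0.2, 0.2, 0.2, 0.2, 0.2, 0.2, 0.2, 0.2]' --pt "0 0 -0.02" --pt "0 0 -0.05" --pt "0 0 -0.05" --pt "0 0 -0.03" --pt "0 0 0" --pt "0 0 0" --pt "0 0 0" --pt "0 0 0" --turn '[0, 0, 0, 0, -10.6, -10.6, -10.6, -10.6]'

```text
time: 13.75
tool_pos: [0.5768, -0.3387, 0.2473]
orientation: [3.141, -0.0, 0.826]
contact_force: [-0.8, 0.4, -1.1]
finger_gap: 0.292
grip_force: 69.0
```

>>> send_rows --grip '[0.2, 0.2, 0.2, 0.2, 0.2, 0.2, 0.2, 0.2]' --pt "0 0 0" --pt "0 0 0" --pt "0 0 0" --pt "0 0 0" --pt "0 0 0" --pt "0 0 0" --pt "0 0 0" --pt "0 0 0" --turn '[-10.6, -10.6, -10.6, -10.6, -10.6, -10.6, -10.6, -10.6]'

```text
time: 14.75
tool_pos: [0.5768, -0.3388, 0.2473]
orientation: [-3.141, 0.001, 2.306]
contact_force: [0.1, -0.2, 0.1]
finger_gap: 0.292
grip_force: 69.0
```

>>> send_rows --grip '[0.2, 0.2, 0.2, 0.2, 0.2, 0.2]' --pt "0 0 0" --pt "0 0 0" --pt "0 0 0" --pt "0 0 0" --pt "0 0 0" --pt "0 0 0" --turn '[-10.6, -10.6, -10.6, -10.6, 0, 0]'

```text
time: 15.5
tool_pos: [0.5768, -0.3387, 0.2469]
orientation: [-3.141, 0.0, 3.036]
contact_force: [-0.6, 0.3, -1.1]
finger_gap: 0.29
grip_force: 69.0
```

Run:
```python
from h import *
s=r.sense();print(np.round(s['joints'],3),s['contact_force'],s['torque'],s['tool_pos'],s['orientation'])
d=np.array([.5613,.1740,.248])-s['tool_pos'];M=R.from_euler('xyz',s['orientation']).as_matrix();print(M.T@d)
```

```text
[ 0.722  0.911 -0.665  1.04   0.525  1.343  1.609] [-0.64552429  0.26639584 -1.06624553] [ 0.05386265 -0.00577308 -0.0461338 ] [ 0.57678508 -0.33870372  0.24693626] [-3.14137444e+00  6.26192191e-05  3.03584728e+00]
[ 0.06951358  0.50820517 -0.00117899]
```

>>> send_rows --grip '[0.2, 0.2, 0.2, 0.2, 0.2, 0.2, 0.2, 0.2]' --pt "0.007 0.051 0" --pt "0.007 0.051 0" --pt "0.007 0.051 0" --pt "0.007 0.051 0" --pt "0.007 0.051 0" --pt "0.007 0.051 0" --pt "0.007 0.051 0" --pt "0.007 0.051 0" --turn '[0, 0, 0, 0, 0, 0, 0, 0]'

```text
time: 16.5
tool_pos: [0.5622, 0.0745, 0.247]
orientation: [-3.141, 0.001, 3.036]
contact_force: [-0.1, 0.2, -0.5]
finger_gap: 0.3
grip_force: 69.0
```

>>> send_rows --grip '[0.2, 0.2, 0.2, 0.2, 0.2, 0.2]' --pt "0.007 0.051 0.005" --pt "0.0065 0.0492 0.02" --pt "0 0 0" --pt "0 0 0" --pt "0 0 0" --pt "0 0 0" --turn '[0, 0, 0, 0, 0, 0]'

```text
time: 17.25
tool_pos: [0.5594, 0.1732, 0.222]
orientation: [3.142, 0.0, 3.039]
contact_force: [-0.5, 0.0, -0.8]
finger_gap: 0.294
grip_force: 69.2
```

```bash
python3 look.py w8 socket:0.1112 screw:0.1112 key:0.136
python3 - <<'E'
from h import *
s=r.sense();print(np.round(s['joints'],3),s['contact_force'],s['torque'])
for n in('scene','top'):
    r.grab_frame(n)
    for t in('key','socket'): print(n,t,[(np.round(e['position'],1),round(e['score'],2)) for e in r.pinpoint(t,n)[:2]])
    print(proj(n,np.append(s['tool_pos'][:2],s['tool_pos'][2]-.0861)),proj(n,[.5613,.174,.1112]))
E
```

```text
17.25 [0.5594 0.1732 0.222 ] [3.1415 0.0004 3.0385]
socket [284.  207.4] 0.87 [0.562  0.1767 0.1112]
screw [282.8 207.5] 0.86 [0.562  0.1756 0.1112]
key [280.4 215.5] 0.93 [0.5616 0.1735 0.136 ]
[-0.063  0.786 -0.615  1.448  0.487  1.062  0.691] [ 0.10947906 -0.04832252 -0.44932634] [ 0.01835934 -0.02253346 -0.00807585]
scene key [(array([388.5, 191.1]), 0.76)]
scene socket [(array([389.6, 204. ]), 0.43)]
[391.12818903 191.96130616] [390.24951074 202.72959746]
top key [(array([142.1, 223.7]), 0.67)]
top socket [(array([142.5, 224.9]), 0.57)]
[140.05786766 226.23272196] [143.65335047 226.72462643]
```

View pics/w8.png

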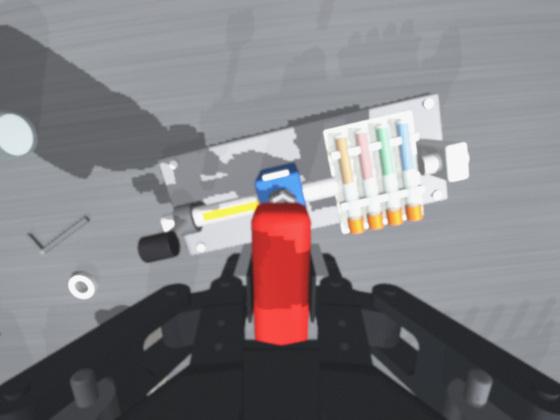

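Handle hides the socket here, at about (283,200); it looks aligned. I'll descend in small steps and feel for contact.

>>> send_rows --grip '[0.2, 0.2, 0.2, 0.2]' --pt "-0.002 0.0015 0.009" --pt "0 0 0.009" --pt "0 0 0" --pt "0 0 0" --turn '[0, 0, 0, 0]'

```text
time: 18.25
tool_pos: [0.5612, 0.1753, 0.2038]
orientation: [3.141, -0.0, 3.04]
contact_force: [-0.6, 0.0, -0.7]
finger_gap: 0.291
grip_force: 69.2
```

```bash
cat > st.py <<'E'
from h import *
np.set_printoptions(precision=4,suppress=True)
s=r.sense(); p=np.array(s['tool_pos']); M=R.from_euler('xyz',s['orientation']).as_matrix()
print(s['time'],p,'tip',p[2]-.0861,'yaw',np.degrees(s['orientation'][2]),'F',np.array(s['contact_force']),'T',np.array(s['torque']),'q7',s['joints'][6])
print('to socket, tool axes',M.T@(np.array([.5615,.1745,p[2]])-p))
E
python3 st.py
```

```text
18.25 [0.5612 0.1753 0.2038] tip 0.11766413529034396 yaw 174.19783762307895 F [-0.5998  0.029  -0.7425] T [ 0.0209 -0.0264 -0.0206] q7 0.6776933923152249
to socket, tool axes [-0.0004 -0.0008 -0.    ]
```

>>> send_rows --grip '[0.2, 0.2, 0.2, 0.2]' --pt "-0.0003 -0.0005 0.003" --pt "0 0 0.003" --pt "0 0 0.0015" --pt "0 0 0" --turn '[0, 0, 0, 0]'

```text
time: 18.75
tool_pos: [0.5614, 0.1748, 0.1962]
orientation: [3.142, -0.0, 3.04]
contact_force: [-0.1, -0.3, -1.0]
finger_gap: 0.291
grip_force: 69.2
```

>>> send_rows --grip '[0.2, 0.2]' --pt "0 0 0.0015" --pt "0 0 0" --turn '[0, 0]'

```text
time: 19.0
tool_pos: [0.5614, 0.1748, 0.1947]
orientation: [3.141, -0.0, 3.04]
contact_force: [-0.5, 0.7, 1.1]
finger_gap: 0.295
grip_force: 69.5
```

```bash
python3 st.py
```

```text
19.0 [0.5614 0.1748 0.1947] tip 0.10863920428441905 yaw 174.20192288892892 F [-0.4767  0.6936  1.1053] T [0.0604 0.29   0.0499] q7 0.6710739044097308
to socket, tool axes [-0.0001 -0.0003 -0.    ]
```

>>> send_rows --grip '[0.2, 0.2]' --pt "0 0 0.0012" --pt "0 0 0" --turn '[0, 0]'

```text
time: 19.25
tool_pos: [0.5614, 0.1749, 0.1937]
orientation: [3.141, -0.0, 3.04]
contact_force: [-2.2, -0.0, 5.2]
finger_gap: 0.292
grip_force: 70.2
```

```bash
python3 st.py
```

```text
19.25 [0.5614 0.1749 0.1937] tip 0.10760096283177802 yaw 174.2024423524073 F [-2.1818 -0.0362  5.236 ] T [-0.0332  0.7343  0.0169] q7 0.6700105323076853
to socket, tool axes [-0.0002 -0.0004 -0.    ]
```

>>> send_rows --grip '[0.2, 0.2, 0.2, 0.2]' --pt "0.0008 0 0" --pt "0 0 0" --pt "0 0 0.0005" --pt "0 0 0" --turn '[0, 1.5, 0, 0]'

```text
time: 19.75
tool_pos: [0.5605, 0.1748, 0.1928]
orientation: [-3.141, -0.0, 3.014]
contact_force: [-1.6, 0.5, -0.6]
finger_gap: 0.292
grip_force: 69.3
```

```bash
python3 st.py
```

```text
19.75 [0.5605 0.1748 0.1928] tip 0.10672362255604535 yaw 172.70780152047516 F [-1.6097  0.5256 -0.587 ] T [0.1128 0.4562 0.0042] q7 0.6469227692448194
to socket, tool axes [-0.001  -0.0002 -0.    ]
```

>>> send_rows --grip '[0.2, 0.2, 0.2]' --pt "0.0006 0 0.0005" --pt "0 0 0.001" --pt "0 0 0" --turn '[0, 0, 0]'

```text
time: 20.12
tool_pos: [0.5601, 0.1749, 0.1914]
orientation: [-3.142, -0.0, 3.014]
contact_force: [-0.4, 0.2, -2.1]
finger_gap: 0.294
grip_force: 69.2
```

```bash
python3 st.py
```

```text
20.125 [0.5601 0.1749 0.1914] tip 0.10530412645431327 yaw 172.69952704079046 F [-0.4427  0.2499 -2.0549] T [0.0033 0.1218 0.0242] q7 0.6445598230035451
to socket, tool axes [-0.0015 -0.0002 -0.    ]
```

>>> send_rows --grip '[0.2, 0.2, 0.2]' --pt "0 0 0.0015" --pt "0 0 0.0015" --pt "0 0 0" --turn '[0, 0, 0]'

```text
time: 20.5
tool_pos: [0.56, 0.1749, 0.1884]
orientation: [-3.142, -0.0, 3.014]
contact_force: [-0.2, 0.4, -2.3]
finger_gap: 0.292
grip_force: 69.2
```

```bash
python3 st.py
```

```text
20.5 [0.56   0.1749 0.1884] tip 0.1022559928919007 yaw 172.69962163665437 F [-0.1883  0.4333 -2.3344] T [0.0109 0.0744 0.0197] q7 0.6419819458597374
to socket, tool axes [-0.0015 -0.0002 -0.    ]
```

>>> send_rows --grip '[0.2, 0.2, 0.2]' --pt "0 0 0.001" --pt "0 0 0.001" --pt "0 0 0" --turn '[0, 0, 0]'

```text
time: 20.88
tool_pos: [0.5601, 0.1749, 0.1865]
orientation: [3.142, -0.0, 3.014]
contact_force: [-0.9, 0.8, -1.3]
finger_gap: 0.289
grip_force: 69.2
```

```bash
python3 st.py
```

```text
20.875 [0.5601 0.1749 0.1865] tip 0.1003585114758581 yaw 172.6971202359931 F [-0.8815  0.7938 -1.3483] T [0.0093 0.1161 0.001 ] q7 0.6402854357769533
to socket, tool axes [-0.0015 -0.0002 -0.    ]
```

>>> send_rows --grip '[0.2, 0.2, 0.2, 0.2, 0.2, 0.2]' --pt "0 0 0.0002" --pt "0 0 0.0002" --pt "0 0 0.0002" --pt "0 0 0.0002" --pt "0 0 0.0002" --pt "0 0 0" --turn '[5, 5, 5, 5, 5, 0]'

```text
time: 21.62
tool_pos: [0.5602, 0.1752, 0.1857]
orientation: [3.141, 0.0, 2.579]
contact_force: [0.3, 0.9, -0.9]
finger_gap: 0.288
grip_force: 69.2
```

```bash
python3 st.py
```

```text
21.625 [0.5602 0.1752 0.1857] tip 0.09955985346658998 yaw 147.74054831685245 F [ 0.2797  0.9461 -0.9337] T [ 0.326  -0.2844  0.1236] q7 0.28794049362318225
to socket, tool axes [-0.0015  0.0001  0.    ]
```

>>> send_rows --grip '[0.2, 0.2, 0.2, 0.2, 0.2, 0.2]' --pt "0 0 0.0002" --pt "0 0 0.0002" --pt "0 0 0.0002" --pt "0 0 0.0002" --pt "0 0 0.0002" --pt "0 0 0" --turn '[4, 4, 4, 4, 4, 0]'

```text
time: 22.38
tool_pos: [0.5604, 0.1752, 0.1847]
orientation: [3.14, 0.0, 2.231]
contact_force: [2.8, 1.5, 0.0]
finger_gap: 0.292
grip_force: 69.4
```

```bash
python3 st.py
```

```text
22.375 [0.5604 0.1752 0.1847] tip 0.09864990395042093 yaw 127.83666297710992 F [2.7836 1.4658 0.0094] T [ 0.4358 -0.8465  0.0978] q7 0.012296503408151922
to socket, tool axes [-0.0012  0.0004  0.    ]
```

>>> send_rows --grip '[0.2, 0.2, 0.2, 0.2, 0.2]' --pt "0 0.0006 0.0002" --pt "0 0 0.0002" --pt "0 0 0.0002" --pt "0 0 0.0002" --pt "0 0 0" --turn '[4, 4, 4, 4, 0]'

```text
time: 23.0
tool_pos: [0.5608, 0.1753, 0.1839]
orientation: [3.141, 0.0, 1.952]
contact_force: [2.3, -0.3, 4.4]
finger_gap: 0.288
grip_force: 69.7
```

```bash
python3 st.py
```

```text
23.0 [0.5608 0.1753 0.1839] tip 0.0978338159375209 yaw 111.86288246277418 F [ 2.2923 -0.3384  4.3847] T [ 0.0196 -0.8376  0.1186] q7 -0.2056955463491293
to socket, tool axes [-0.001   0.0003  0.    ]
```

>>> send_rows --grip '[0.2, 0.2, 0.2, 0.2]' --pt "0 0.0005 0" --pt "0 0 0.0001" --pt "0 0 0.0002" --pt "0 0 0" --turn '[4, 4, 4, 0]'

```text
time: 23.5
tool_pos: [0.5612, 0.1753, 0.1835]
orientation: [3.141, 0.0, 1.743]
contact_force: [2.3, 1.1, 1.3]
finger_gap: 0.292
grip_force: 69.5
```

```bash
python3 st.py
```

```text
23.5 [0.5612 0.1753 0.1835] tip 0.09739335530744943 yaw 99.87484778596047 F [2.3455 1.1113 1.3181] T [-0.2121 -0.8879  0.1455] q7 -0.36751649156300115
to socket, tool axes [-0.0009  0.0002  0.    ]
```

>>> send_rows --grip '[0.2, 0.2, 0.2, 0.2]' --pt "0 0.0005 0.0001" --pt "0 0 0.0002" --pt "0 0 0" --pt "0 0 0" --turn '[4, 4, 0, 0]'

```text
time: 24.0
tool_pos: [0.5614, 0.1754, 0.1831]
orientation: [-3.141, 0.0, 1.604]
contact_force: [1.4, -1.3, 1.8]
finger_gap: 0.293
grip_force: 69.6
```

```bash
python3 st.py
```

```text
24.0 [0.5614 0.1754 0.1831] tip 0.09699812845122611 yaw 91.87820859446731 F [ 1.4422 -1.2591  1.8495] T [-0.5049 -0.392   0.1395] q7 -0.47468905701871483
to socket, tool axes [-0.0009  0.      0.    ]
```

>>> send_rows --grip '[0.2, 0.2, 0.2, 0.2]' --pt "0 0 0.0002" --pt "0 0 0.0002" --pt "0 0 0" --pt "0 0 0" --turn '[4, 4, 0, 0]'

```text
time: 24.5
tool_pos: [0.5615, 0.1754, 0.1827]
orientation: [-3.142, 0.0, 1.463]
contact_force: [2.5, -1.5, 3.4]
finger_gap: 0.295
grip_force: 69.7
```

```bash
python3 st.py
```

```text
24.5 [0.5615 0.1754 0.1827] tip 0.0966344518687857 yaw 83.83973078880143 F [ 2.5306 -1.4568  3.3717] T [-0.764 -0.604  0.158] q7 -0.5823246462966551
to socket, tool axes [-0.0009  0.0001  0.    ]
```

>>> send_rows --grip '[0.2, 0.2, 0.2, 0.2]' --pt "-0.0003 0.0004 0" --pt "0 0 0.0001" --pt "0 0 0" --pt "0 0 0" --turn '[4, 4, 0, 0]'

```text
time: 25.0
tool_pos: [0.5618, 0.1752, 0.1826]
orientation: [-3.141, 0.0, 1.324]
contact_force: [0.8, -2.5, 3.0]
finger_gap: 0.294
grip_force: 69.7
```

```bash
python3 st.py
python3 - <<'E'
from h import *
# a few camera periods to average the moment
r.grab_frame('top'); print(r.sense()['torque'][2]); r.grab_frame('top'); print(r.sense()['torque'][2])
E
```

```text
25.0 [0.5618 0.1752 0.1826] tip 0.09652213061167823 yaw 75.83501858688378 F [ 0.7877 -2.4626  3.0335] T [-0.6784 -0.3547  0.1336] q7 -0.6882787596702621
to socket, tool axes [-0.0007 -0.0001  0.    ]
0.11958945372515689
0.11293002863146664
```

>>> send_rows --grip '[0.2, 0.2, 0.2, 0.2]' --pt "-0.0003 0 0.0001" --pt "0 0 0.0002" --pt "0 0 0" --pt "0 0 0" --turn '[4, 4, 0, 0]'

```text
time: 25.6
tool_pos: [0.5619, 0.175, 0.1824]
orientation: [3.141, -0.0, 1.183]
contact_force: [0.4, -2.2, 5.4]
finger_gap: 0.289
grip_force: 70.0
```

```bash
cat > av.py <<'E'
from h import *
v=[]
for _ in range(5): v.append(list(r.sense()['torque'])+list(r.sense()['contact_force'])); r.grab_frame('top')
v=np.array(v); print(np.round(v.mean(0),3),np.round(v[:,2],3))
E
python3 st.py; python3 av.py
```

```text
25.6 [0.5619 0.175  0.1824] tip 0.09632955465811861 yaw 67.79690595037934 F [ 0.3759 -2.1554  5.3861] T [-0.6152 -0.4396  0.2167] q7 -0.7946506535981305
to socket, tool axes [-0.0006 -0.0002 -0.    ]
[-0.619 -0.392  0.173  0.988 -2.173  5.339] [0.217 0.148 0.183 0.127 0.191]
```

>>> send_rows --grip '[0.2, 0.2, 0.2]' --pt "-0.0003 0 0" --pt "0 0 0" --pt "0 0 0" --turn '[4, 2, 0]'

```text
time: 26.22
tool_pos: [0.5618, 0.1747, 0.1823]
orientation: [3.141, -0.0, 1.078]
contact_force: [2.2, -1.2, 3.2]
finger_gap: 0.293
grip_force: 69.8
```

```bash
sed -i 's/range(5)/range(8)/' av.py; python3 st.py; python3 av.py
```

```text
26.225 [0.5618 0.1747 0.1823] tip 0.0962198268436308 yaw 61.76039191650812 F [ 2.1614 -1.1591  3.2212] T [-0.5551 -0.7967  0.2677] q7 -0.8742798277008395
to socket, tool axes [-0.0003 -0.0001 -0.    ]
[-0.529 -0.824  0.225  2.736 -1.563  3.414] [0.268 0.194 0.196 0.225 0.254 0.212 0.217 0.239]
```

Torque is about 0.1 above free, so it's snug. Backing off within the play before withdrawing.

>>> send_rows --grip '[0.2, 0.2, 0.2, 0.2]' --pt "0 0 0" --pt "0 0 0" --pt "0 0 -0.001" --pt "0 0 0" --turn '[-2, -2.5, 0, 0]'

```text
time: 27.12
tool_pos: [0.5615, 0.1747, 0.1831]
orientation: [-3.141, 0.0, 1.155]
contact_force: [2.6, -0.6, -5.0]
finger_gap: 0.295
grip_force: 68.9
```

```bash
sed -i 's/range(8)/range(4)/' av.py; python3 st.py; python3 av.py
```

```text
27.125 [0.5615 0.1747 0.1831] tip 0.09696521451718713 yaw 66.1820204440364 F [ 2.6263 -0.5864 -4.9501] T [-0.2296 -1.0201  0.0667] q7 -0.81565007005578
to socket, tool axes [-0.0002  0.      0.    ]
[-0.224 -1.006  0.038  3.474 -0.713 -4.969] [ 0.067  0.055 -0.014  0.046]
```

>>> send_rows --grip '[0.2, 0.2, 0.2, 0.2, 0.2, 0.2, 0.2]' --pt "0.0002 0.0005 0" --pt "0 0 -0.003" --pt "0 0 -0.004" --pt "0 0 -0.005" --pt "0 0 -0.008" --pt "0 0 -0.03" --pt "0 0 -0.02" --turn '[0, 0, 0, 0, 0, 0, 0]'

```text
time: 28.2
tool_pos: [0.5624, 0.1747, 0.2551]
orientation: [3.141, -0.001, 1.155]
contact_force: [-0.3, -0.2, -0.5]
finger_gap: 0.289
grip_force: 69.6
```

Run:
```python
from h import *
s=r.sense();p=np.array(s['tool_pos']);print(s['time'],p,s['orientation'],np.round(s['joints'],3),s['contact_force'])
M=R.from_euler('xyz',s['orientation']).as_matrix();print(M.T@(np.array([.5773,-.3388,.25])-p), 'turn to yaw .08:',np.degrees(s['orientation'][2]-.08))
for n in('scene',):
    save(n,'s9'); print([(t,[(np.round(e['position'],1),round(e['score'],2)) for e in r.pinpoint(t,n)[:1]]) for t in('key','lever_grip')])
    print(proj(n,[p[0],p[1],p[2]-.0861]),proj(n,np.array([.5613,.174,.15])-.1*np.array([-.1242,.992,0])))
```

```text
28.2 [0.56235497 0.17471215 0.25505671] [ 3.14088100e+00 -9.52142793e-04  1.15534396e+00] [-0.329  0.703 -0.055  1.394  0.041  1.045 -0.807] [-0.33150758 -0.16808903 -0.49753   ]
[-0.46380238  0.22092586  0.00477233] turn to yaw .08: 61.61267046462386
[('key', [(array([391.5, 177.5]), 0.86)]), ('lever_grip', [(array([346.2, 192.5]), 0.68)])]
[394.25921579 178.36176428] [349.51340533 195.59662224]
```

>>> send_rows --grip '[0.2, 0.2, 0.2, 0.2, 0.2, 0.2, 0.2]' --pt "0 0 0" --pt "0 0 0" --pt "0 0 0" --pt "0 0 0" --pt "0 0 0" --pt "0 0 0" --pt "0 0 0" --turn '[10.5, 10.5, 10.5, 10.5, 10.5, 9.1, 0]'

```text
time: 29.22
tool_pos: [0.5619, 0.1747, 0.2525]
orientation: [3.141, 0.001, 0.081]
contact_force: [-1.6, 0.3, -1.3]
finger_gap: 0.29
grip_force: 69.6
```

```bash
cat > go.py <<'E'
from h import *
np.set_printoptions(precision=4,suppress=True)
s=r.sense();p=np.array(s['tool_pos']);print(s['time'],p,s['orientation'],s['contact_force'])
M=R.from_euler('xyz',s['orientation']).as_matrix();print(M.T@(np.array([.5773,-.3388,p[2]])-p), np.degrees(s['orientation'][2]-.08))
E
python3 go.py
```

```text
29.225 [0.5619 0.1747 0.2525] [3.141  0.0012 0.0813] [-1.5978  0.251  -1.2834]
[-0.0263  0.5131  0.0004] 0.0734589807971468
```

>>> send_rows --grip '[0.2, 0.2, 0.2, 0.2, 0.2, 0.2, 0.2, 0.2]' --pt "-0.0026 0.0513 0" --pt "-0.0026 0.0513 0" --pt "-0.0026 0.0513 0" --pt "-0.0026 0.0513 0" --pt "-0.0026 0.0513 0" --pt "-0.0026 0.0513 0" --pt "-0.0026 0.0513 0" --pt "-0.0026 0.0513 0" --turn '[0, 0, 0, 0, 0, 0, 0, 0]'

```text
time: 30.22
tool_pos: [0.5741, -0.2378, 0.2529]
orientation: [-3.141, 0.0, 0.085]
contact_force: [0.7, 0.5, -0.5]
finger_gap: 0.291
grip_force: 69.7
```

>>> send_rows --grip '[0.2, 0.2, 0.2, 0.2, 0.2, 0.2, 0.2]' --pt "-0.0026 0.0513 0" --pt "-0.0029 0.0514 0" --pt "0 0 0.03" --pt "0 0 0.03" --pt "0 0 0.01" --pt "0 0 0" --pt "0 0 0" --turn '[0, 0, 0, 0, 0, 0, 0]'

```text
time: 31.1
tool_pos: [0.5775, -0.3392, 0.1845]
orientation: [3.141, -0.001, 0.081]
contact_force: [-1.1, 0.3, -0.2]
finger_gap: 0.293
grip_force: 69.7
```

```bash
python3 go.py; python3 look.py w10 key:0.012 stand:0
python3 - <<'E'
from h import *
for n in('scene','top'):
    save(n,n+'10'); s=r.sense()
    for t in('key','stand'): print(n,t,[(np.round(e['position'],1),round(e['score'],2)) for e in r.pinpoint(t,n)[:2]])
E
```

```text
31.1 [ 0.5775 -0.3392  0.1845] [ 3.1408 -0.0012  0.0812] [-1.1331  0.2519 -0.2311]
[-0.0002 -0.0004 -0.    ] 0.0662719955352687
31.1 [ 0.5775 -0.3392  0.1845] [ 3.1408 -0.0012  0.0812]
key [284.9 216.1] 0.67 [ 0.5495 -0.3455  0.012 ]
key [123.1 263.3] 0.36 [ 0.475  -0.1582  0.012 ]
stand [280.2 192.2] 0.81 [ 0.5738 -0.3382 -0.    ]
scene key []
scene stand [(array([140.4, 292. ]), 0.98)]
top key [(array([394.9, 215.2]), 0.58)]
top stand [(array([380.4, 220.2]), 0.56)]
```

>>> send_rows --grip '[0.2, 0.2, 0.2, 0.2, 0.2]' --pt "-0.0002 -0.0004 0.02" --pt "0 0 0.012" --pt "0 0 0.006" --pt "0 0 0.006" --pt "0 0 0.006" --turn '[0, 0, 0, 0, 0]'

```text
time: 32.17
tool_pos: [0.577, -0.3386, 0.1332]
orientation: [3.141, -0.0, 0.08]
contact_force: [0.8, 0.1, -0.4]
finger_gap: 0.291
grip_force: 69.7
```

>>> send_rows --grip '[0.2, 0.2, 0.2, 0.2, 0.2]' --pt "0 0 0.01" --pt "0 0 0.01" --pt "0 0 0.01" --pt "0 0 0.004" --pt "0 0 0" --turn '[0, 0, 0, 0, 0]'

```text
time: 32.8
tool_pos: [0.5769, -0.3386, 0.0991]
orientation: [-3.141, 0.0, 0.08]
contact_force: [-0.3, -0.1, -0.9]
finger_gap: 0.291
grip_force: 69.8
```

```bash
python3 go.py
```

```text
32.8 [ 0.5769 -0.3386  0.0991] [-3.1414  0.0002  0.0802] [-0.2841 -0.0971 -0.8582]
[ 0.0004  0.0003 -0.    ] 0.010229697309470239
```

>>> send_rows --grip '[0.2, 0.2]' --pt "0 0 0.0012" --pt "0 0 0" --turn '[0, 0]'

```text
time: 33.05
tool_pos: [0.577, -0.3386, 0.0982]
orientation: [-3.142, -0.0, 0.08]
contact_force: [1.0, -0.1, -0.9]
finger_gap: 0.295
grip_force: 69.8
```

>>> send_rows --grip '[0.35, 0.6, 1, 1, 1, 1, 1, 1]' --pt "0 0 0" --pt "0 0 0" --pt "0 0 0" --pt "0 0 0" --pt "0 0 -0.03" --pt "0 0 -0.05" --pt "0 0 -0.06" --pt "-0.03 0 0" --turn '[0, 0, 0, 0, 0, 0, 0, 0]'

```text
time: 34.05
tool_pos: [0.549, -0.3413, 0.2419]
orientation: [3.138, -0.006, 0.082]
contact_force: [-0.0, -1.4, -2.0]
finger_gap: 1.001
grip_force: 0.0
```

>>> send_rows --grip '[1, 1, 1]' --pt "0 0 0" --pt "0 0 0" --pt "0 0 0" --turn '[0, 0, 0]'

```text
time: 34.42
tool_pos: [0.5474, -0.3407, 0.2376]
orientation: [-3.141, 0.0, 0.081]
contact_force: [-0.2, -0.4, -0.2]
finger_gap: 1.001
grip_force: 0.0
```

```bash
python3 look.py w11 key:0.012 stand:0
python3 - <<'E'
from h import *
im=cv2.imread('pics/w11.png'); C=cam('wrist')
hsv=cv2.cvtColor(im,cv2.COLOR_BGR2HSV)
m=(((hsv[...,0]<6)|(hsv[...,0]>174))&(hsv[...,1]>150)&(hsv[...,2]>60)).astype(np.uint8)
c=max(cv2.findContours(m,cv2.RETR_EXTERNAL,cv2.CHAIN_APPROX_NONE)[0],key=cv2.contourArea)[:,0,:].astype(float)
print(cv2.minAreaRect(np.array([atz('w',p,.126,C)[:2] for p in c]).astype(np.float32)))
s=save('scene','s11')[...,::-1]; a=cv2.imread('pics/scene0.png')
cv2.imwrite('pics/s11c.png',np.hstack([cv2.resize(s[180:320,90:230],(400,400)),cv2.resize(s[170:270,310:410],(400,400))]))
E
```

```text
34.425 [ 0.5474 -0.3407  0.2376] [-3.1411  0.0003  0.0807]
key [283.  160.6] 0.91 [ 0.5747 -0.3404  0.012 ]
key [135.5 114.9] 0.16 [ 0.6159 -0.1575  0.012 ]
((0.5770218372344971, -0.3372288942337036), (0.06642551720142365, 0.02330080419778824), 4.185179233551025)
```

View pics/s11c.png

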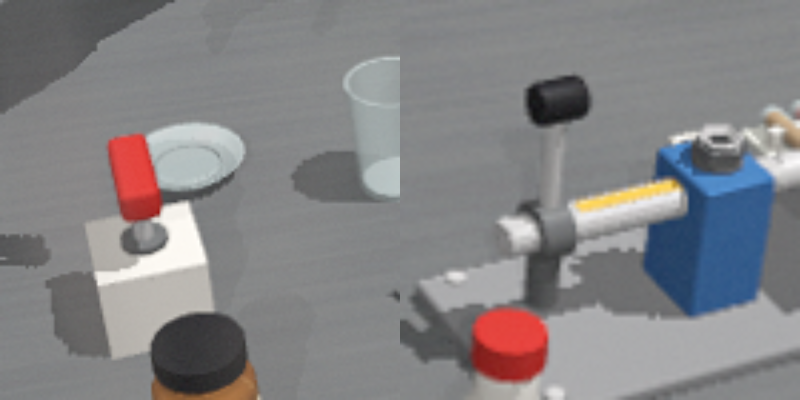

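The crop shows the key standing upright in its stand with the flange on the block, and the lever upright with its yellow flat facing up. Handing in.

```bash
python3 -c "
from cell import r
print(r.sign_off())"
```

```text
the job is handed in; nothing more can be done
None
```

I swung the lever upright, turned the screw until it was snug on the flat, stood the key back in its stand, and handed the job in at about 34.5 s. The snug reading was about 0.1 N m above free, and `sign_off` returned no verdict.

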